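# Reset the tripped breaker of the sleeve oven

## Robot

A 6-joint arm with a two-finger parallel gripper is mounted at the origin on the work surface. World frame = base frame: x ahead of the robot, y to its left, z up, the work surface at z = 0. Lengths are in mm, angles in rad, forces in N, time in s.
With the tool pointing down it reaches from about 275 to 750 mm from the base axis. Payload 10.2 kg.
Tool frame: the origin (TCP) lies midway between the tips of the shut fingers; the grasp point (between the pads) lies 19 mm behind it (ctrl.tcp_to_grasp is the z of the grasp point in the tool frame, in mm); z points along the fingers, y is the direction in which the jaws open and shut (so a half turn about z gives the same grasp; the last joint's range is limited). The gripper opens to 85 mm and grips with 20 to 120 N. Pads are 22 mm wide; open, the fingers measure 114 mm over their backs; the gripper's body (76 mm by 85 mm) begins 54 mm behind the grasp point. The pads swing forward as they close: fully open they stand 13 mm farther back than shut.
Start: joints at [0.972, 0.313, 1.498, -0, 1.331, -0.223], TCP at [192.697, 488.364, 231.294] pointing down, gripper open.
Joint ranges: [-2.94, 2.94], [-0.97, 2.17], [0.19, 2.56], [-1.23, 4.37], [0.02, 3.11], [-2.88, 2.88]. Speed limits (rad/s): [2.39, 2.39, 3.01, 3.14, 3.14, 3.14].

## Interface

Orientations are given as a unit quaternion [w, x, y, z].
In Python, from rig import sensors, capture, order, ctrl gives the robot as it stands. The module is installed in compiled form; this text tells all that it offers.
- The arm moves only by the tool play_rows, never from a script. Its argument "deltas" is a list of rows, each a list of 7 numbers: the shift along the world's x, y, z in units of 40 mm (1.0 is 40 mm), then the turn, a rotation vector about the world's x, y, z in units of 6 degrees (1.0 is 6 degrees), then the opening, from -1 (shut) to 1 (fully open). A call has 1 to 8 rows; each row shifts and turns the commanded pose from where the row before left it; what a row does not reach is not made up. A row lasts 1/12 s, in which the tool goes at most 41.7 mm and 7.16 degrees, less where a joint would pass 70% of its speed; a pose out of reach is approached as far as the arm can. A call is refused whole if a number of a shift passes 1 or a number of a turn 1, either way. A call with a gripper value outside its range is refused whole. The fingers move at their own pace and stop on an object; "squeeze" is the grip in N (left out, the last holds). Time passes only in rows, so rows that do not move let the fingers close. It gives the time, the measured TCP pose, the force and the opening at its end, in the units of the state.
- sensors.sense(): the state, without advancing time (a new reading comes with each control period).
- capture(name): name is "scene" or "top" or "wrist"; returns a dict with "pixels" (480x640x3 uint8, red, green, blue), "z_map" (480x640 float32, mm along the optical axis (not along the pixel's ray), 0 where there is no reading), "fx", "fy", "cx", "cy" (pixels), "eye" and "rotation" of the camera in the world; the wrist camera has in their place "tool_from_camera" (4x4, takes a point from camera to tool coordinates, whose origin is the TCP and whose axes are the flange's). Camera axes: x right, y down, z forward; pixel columns grow to the right and rows downward; lengths in mm; the calibration is good to about 2 mm. A picture is of the moment at which its call begins: read the wrist's pose just before it.
- order.finish_job(): hands the job in, once; it reports no verdict.
The state is a dict: "time_s": time; "joints": joint angles; "dq": joint speeds; "tau": joint torques, N m; "eef_pos": TCP position; "ee_rot": TCP orientation; "force": force on the tool from outside, world axes, zero at the start; "wrist_torque": the same for the moment, N m; "grip_width": opening from 0.0 (shut) to 1.0 (fully open).
Only numpy, scipy, OpenCV 4.12 (cv2) and the standard library are available. Lean on these libraries where they do the work, as an engineer would, in place of code of your own. Each camera call takes 0.05 s, during which the arm holds its last target. There are 200 camera calls.

## Task

The sleeve oven has tripped its breaker on the power console: it is the one whose lever has dropped to the middle. Turn the oven's dial all the way back to off, then reset that breaker by pushing its lever fully off and after that throwing it fully on. Leave the other two levers as they are, and do not push the other things on the table about.

Things in the scene. Friction and masses are not known exactly. Their poses are not given: they have to be found in the camera images.
- console: power console fixed to the table, 220 mm deep (x), 270 wide (y), 262 tall; origin at the centre of its underside. Its -x side, towards the robot, is an aluminium panel sloping up along +x at 35 degrees from horizontal, with three breakers side by side, 66 mm apart along y, their order changing. The tall wall behind the panel begins at x = +62 mm.
- hood_edge (a point): middle of the lower front edge of the hood, 12 mm thick, 270 mm wide, hanging over the panel's upper part: 250 mm above the table, 22 mm in +x of the lever pivots. A gripper pointing straight down fouls it when behind the levers; come in along the panel's normal (35 degrees from vertical, wrist towards the console's -x) or a little flatter.
- breaker_tripped: the tripped breaker, a fixed grey block 90 mm along the slope, 50 mm wide, its face 4 mm above the pivot. Origin on the middle of the lever's pivot axis (y), 110 mm above the table, 20 mm in -x of the console's origin. Axes parallel to the console's (x, y level, z up): up the slope is (cos 35, 0, sin 35), the panel's normal (-sin 35, 0, cos 35).
- lever_tripped (a joint): lever of the tripped breaker: 0 rad = fully off (leaning down the slope), 0.6 = square to the panel, 1.2 = fully on (leaning up the slope); hard stops at both ends. Starts at 0.5 to 0.7. A latch stops it near 0.8 on the way to on, until it has been pushed below about 0.1. Stays where left; moving it takes 0.1 N m (3 N at 30 mm from the pivot), a little more near off.
- tip_tripped (a point): middle of the free end of the tripped breaker's lever. All three levers are black paddles, 20 mm wide (along y), 10 mm thick, their end 50 mm from the pivot axis
- lever_on (a joint): lever of another, like breaker: 0 rad = fully off (leaning down the slope), 1.2 = fully on (leaning up the slope). It is on, between 1.15 and 1.2, and must stay on.
- tip_on (a point): middle of the free end of the lever that is on
- lever_off (a joint): lever of a spare, like breaker: 0 rad = fully off (leaning down the slope), 1.2 = fully on (leaning up the slope). It is off, between 0 and 0.05, and must stay off.
- tip_off (a point): middle of the free end of the lever that is off
- oven: sleeve oven, a grey box fixed to the table, 150 mm deep (x), 170 mm wide (y), its top 76 mm above the table; origin at the centre of its underside. The dial is on its top, 25 mm in -x of the origin; a black lid strip 84 mm high starts 42 mm behind (+x of) the dial's axis. A white mark on the top's -x edge shows where the pointer stands when off.
- dial (a joint): the oven's heat dial: 0 rad = off, at a hard stop, its grip bar along the oven's x with the white pointer line towards the oven's -x edge; it grows clockwise seen from above (to 2.0). It starts between 0.8 and 1.5, so turning it off is counter-clockwise from above. Friction 0.05 N m; it stays where it is left.
- dial_grip (a point): point on the dial's vertical axis inside its grip bar, 113 mm above the table. The bar is 14 mm thick, 42 mm long, 32 mm high, its top 7 mm above this point
- bottle: bystander, to be left alone: white dispenser bottle, 44 mm across, 120 mm tall, standing; origin at the centre of its underside
- cup: bystander, to be left alone: small open white plastic cup, 60 mm across, 65 mm tall, standing; origin at the centre of its underside
- stripper: bystander, to be left alone: hand stripper with two yellow handles lying on the table, about 150 mm long, 12 mm high; origin at its pivot, on the table
- driver: bystander, to be left alone: screwdriver lying on the table, 150 mm long; origin near its middle
- tray: bystander, to be left alone: clear sorting tray, 90 x 130 x 25 mm, open at the top; origin at the centre of its underside
- cleaver: bystander, to be left alone: small black bench cleaver, 70 x 60 x 40 mm; origin at the centre of its underside
- reel: bystander, to be left alone: empty white reel lying flat, 90 mm across, 30 mm high; origin at the centre of its underside

How it is judged:
By the outcome, as a careful person would: the job done as asked, in the order asked, and still so for the second after the job is handed in, with the robot touching nothing.
It also fails if it takes over 64 s, if anything falls off the work surface, if the arm or the gripper's body presses on something with over 40 N, if the wrist force passes 120 N, or if a joint passes its speed limit or range.

## Working session

There is one attempt and no reset: what is moved stays moved. The work goes in short steps, Python scripts to look and compute and a tool call to move; the robot and the scene stay as the last step left them, time stands still between calls to the robot, and variables do not carry over. Pictures are saved under pics/ and viewed, about 8 in all and at most 12, crops included, and the job is handed in when it is done.

Besides the shell and the picture viewer there is one more tool, called after "Call:" as name(argument=value, ...), one argument or row to a line, values as JSON. play_rows: Moves the arm, as the interface text tells. Its arguments: {"type":"object","properties":{"deltas":{"type":"array","items":{"type":"array","items":{"type":"number"}}},"squeeze":{"type":"number"}},"required":["deltas"]}

```bash
mkdir -p pics
cat > h.py <<'E'
import numpy as np, cv2
from rig import sensors, capture, order, ctrl
from scipy.spatial.transform import Rotation as R
def q2R(q): return R.from_quat([q[1],q[2],q[3],q[0]])
def snap(name):
    s=sensors.sense(); c=capture(name)
    if name=="wrist":
        T=np.eye(4);T[:3,:3]=q2R(s["ee_rot"]).as_matrix();T[:3,3]=s["eef_pos"]
        M=T@np.array(c["tool_from_camera"]);c["eye"]=M[:3,3];c["rotation"]=M[:3,:3]
    c["eye"]=np.array(c["eye"]);c["rotation"]=np.array(c["rotation"])
    return c
def cloud(c):
    v,u=np.mgrid[:480,:640];z=c["z_map"]
    p=np.stack([(u-c["cx"])/c["fx"]*z,(v-c["cy"])/c["fy"]*z,z],-1)@c["rotation"].T+c["eye"]
    p[z==0]=np.nan
    return p
def save(n,c): cv2.imwrite(f"pics/{n}.png",c["pixels"][...,::-1])
E
python3 - <<'E'
from h import *
import pickle
s=sensors.sense();print(s["eef_pos"],s["ee_rot"],s["grip_width"],ctrl.tcp_to_grasp,s["time_s"])
for n in("top","scene"):
    c=snap(n);save(n,c);pickle.dump(c,open(n+".pkl","wb"));print(n,c["eye"],c["rotation"].round(3).tolist(),c["fx"])
E
```

```text
[192.5443164  488.15127436 230.73880305] [-2.50812772e-04  1.86780406e-01  9.82401488e-01 -5.77592642e-04] 0.9956683691741771 -18.700000000000003 0.0
top [ 181.49209201   -8.27315325 1541.85132148] [-0.074, 0.712, -0.694, 0.077] 576.2903690242114
scene [1065.49820994  897.11843451 1192.91652745] [-0.111, 0.267, 0.881, -0.374] 585.4260930079588
```

View pics/top.png

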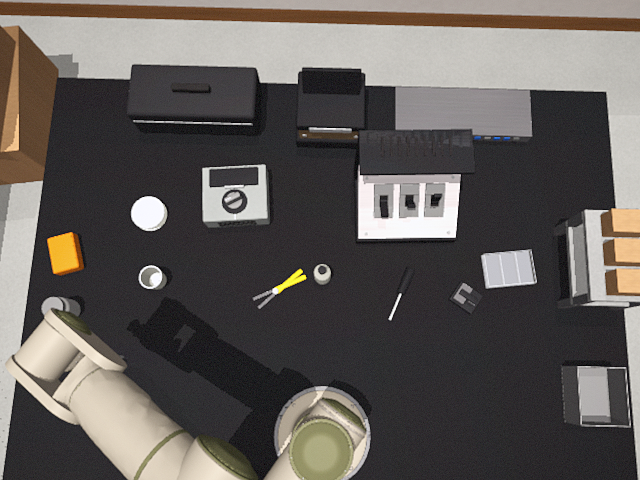

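View pics/scene.png

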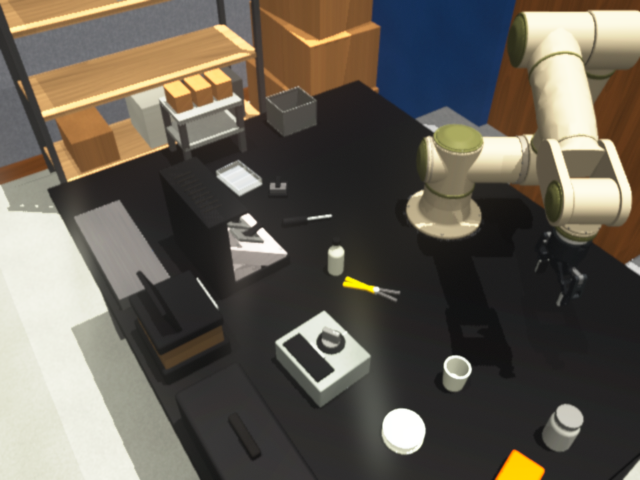

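Top view: oven with its dial at about (235,201), console with three levers at (383,205), (409,200) and (435,200). The bottle is at (322,272) and the cup at (152,277). Next I measure from the depth map.

Run:
```python
from h import *
import pickle
c=pickle.load(open("top.pkl","rb"));p=cloud(c)
def box(u0,u1,v0,v1): return p[v0:v1,u0:u1].reshape(-1,3),c["pixels"][v0:v1,u0:u1].reshape(-1,3)
# oven top
q,_=box(195,278,158,235);m=(q[:,2]>68)&(q[:,2]<92)
r=cv2.minAreaRect(q[m][:,:2].astype(np.float32));print("oven",r,m.sum())
m=(q[:,2]>108)&(q[:,2]<130);print("dial top",np.nanmedian(q[m],0),m.sum(),cv2.minAreaRect(q[m][:,:2].astype(np.float32)))
# console panel
q,col=box(350,470,170,245);m=(col.min(1)>150)&(q[:,2]>15)
P=q[m];print("panel ext",P.min(0),P.max(0));
A=np.c_[P[:,:2],np.ones(len(P))];
for _ in range(3):
    k,*_=np.linalg.lstsq(A,P[:,2],rcond=None);g=abs(A@k-P[:,2])<4;A,P=A[g],P[g]
print("plane",k,"yaw",np.arctan2(k[1],k[0]),"slope",np.degrees(np.arctan(np.hypot(*k[:2]))),np.abs(A@k-P[:,2]).mean())
print("rect",cv2.minAreaRect(P[:,:2].astype(np.float32)))
h=(q[:,2]-q[:,:2]@k[:2]-k[2])
for u0,u1 in((374,394),(399,420),(425,446)):
    q,_=box(u0,u1,185,222);h=(q[:,2]-q[:,:2]@k[:2]-k[2])*.82
    i=np.argsort(h)[-8:];print(u0,q[i].mean(0).round(1),h[i].round(0))
for n,b in dict(bottle=(310,335,258,288),cup=(135,170,260,292)).items():
    q,_=box(*b);m=q[:,2]>30;print(n,np.nanmean(q[m],0),q[m].max(0))
for n,(a,b,d,e) in dict(con=(350,480,165,245),oven=(195,278,158,235)).items():
    cv2.imwrite(f"pics/{n}c.png",cv2.resize(c["pixels"][d:e,a:b,::-1],None,fx=5,fy=5,interpolation=cv2.INTER_CUBIC))
a=cv2.imread("pics/conc.png");b=cv2.imread("pics/ovenc.png");H=max(len(a),len(b))
f=lambda x:cv2.copyMakeBorder(x,0,H-len(x),0,0,0)
o=np.hstack([f(b),f(a)]);cv2.imwrite("pics/crop.png",cv2.resize(o,(800,int(H*800/o.shape[1]))))
```

```text
Traceback (most recent call last):
  File "h.py", line 14, in cloud
    p=np.stack([(u-c["cx"])/c["fx"]*z,(v-c["cy"])/c["fy"]*z,z],-1)@c["rotation"].T+c["eye"]
      ~~~~~~~~~~~~~~~~~~~~~~~~~~~~~~~~~~~~~~~~~~~~~~~~~~~~~~~~~~~~^~~~~~~~~~~~~~~~
ValueError: matmul: Input operand 1 has a mismatch in its core dimension 0, with gufunc signature (n?,k),(k,m?)->(n?,m?) (size 4 is different from 3)
```

```bash
sed -i 's/    v,u=np.mgrid/    if c["rotation"].shape==(4,): c["rotation"]=q2R(c["rotation"]).as_matrix()\n    v,u=np.mgrid/' h.py
cat > m1.py <<'E'
from h import *
import pickle
c=pickle.load(open("top.pkl","rb"));p=cloud(c)
print(c["rotation"].round(3).tolist())
def box(u0,u1,v0,v1): 
    q=p[v0:v1,u0:u1].reshape(-1,3);g=~np.isnan(q[:,0]);return q[g],c["pixels"][v0:v1,u0:u1].reshape(-1,3)[g]
q,_=box(195,278,158,235);m=(q[:,2]>68)&(q[:,2]<92)
print("oven",cv2.minAreaRect(q[m][:,:2].astype(np.float32)),m.sum())
m=(q[:,2]>108)&(q[:,2]<130);print("dial top",np.median(q[m],0),m.sum(),cv2.minAreaRect(q[m][:,:2].astype(np.float32)))
q,col=box(350,470,170,245);m=(col.min(1)>150)&(q[:,2]>15)
P=q[m];A=np.c_[P[:,:2],np.ones(len(P))]
for _ in range(4):
    k,*_=np.linalg.lstsq(A,P[:,2],rcond=None);g=abs(A@k-P[:,2])<5;A,P=A[g],P[g]
print("plane",k,"yaw",np.arctan2(k[1],k[0]),"slope",np.degrees(np.arctan(np.hypot(*k[:2]))),np.abs(A@k-P[:,2]).mean(),len(P))
print("rect",cv2.minAreaRect(P[:,:2].astype(np.float32)),P.min(0),P.max(0))
for u0,u1 in((374,394),(399,420),(425,446)):
    q,_=box(u0,u1,185,222);h=(q[:,2]-q[:,:2]@k[:2]-k[2])*.82
    i=np.argsort(h)[-8:];print(u0,q[i].mean(0).round(1),h[i].round(0))
for n,b in dict(bottle=(310,335,258,288),cup=(135,170,260,292)).items():
    q,_=box(*b);m=q[:,2]>30;print(n,q[m].mean(0),q[m].max(0))
a,b=[cv2.resize(c["pixels"][d:e,x:y,::-1],None,fx=4,fy=4,interpolation=cv2.INTER_CUBIC) for x,y,d,e in((195,278,158,238),(350,465,165,245))]
cv2.imwrite("pics/crop.png",np.hstack([a,b]))
E
python3 m1.py
```

```text
[[0.026, -0.977, 0.211], [-1.0, -0.026, -0.001], [0.007, -0.211, -0.977]]
oven ((618.4811401367188, 246.28103637695312), (153.65457153320312, 169.74331665039062), 4.824733257293701) 3325
dial top [592.04424521 244.34942431 119.43952327] 99 ((592.8465576171875, 244.09683227539062), (15.168206214904785, 39.951011657714844), 28.98302459716797)
plane [ 7.14499929e-01  2.55010510e-02 -3.17603083e+02] yaw 0.035675624665631 slope 35.56305654067826 1.9904193089011557 2988
rect ((588.44921875, -211.01943969726562), (148.23898315429688, 259.8556823730469), 2.083643674850464) [ 509.85034028 -342.84171492   41.36061915] [661.53338815 -78.48257146 150.63381002]
374 [ 551.2 -144.6  136.1] [51. 51. 51. 51. 52. 52. 53. 55.]
399 [ 572.8 -211.   156.5] [56. 56. 57. 57. 58. 58. 58. 60.]
425 [ 598.7 -274.9  163.5] [49. 49. 49. 49. 50. 50. 50. 51.]
bottle [407.19588762   7.98770224  87.81600425] [432.52005435  29.68798381 128.38228752]
cup [391.04710659 454.24933377  53.42327781] [419.53408668 480.21669002  74.1154066 ]
```

View pics/crop.png

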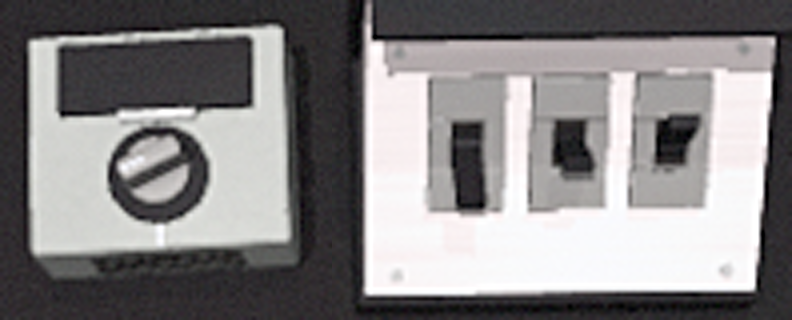

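Left to right in the crop: oven dial with its pointer at lower left, then the off, tripped (middle) and on levers. The dial axis is at about (593.3, 244.2), and the bar's long axis is at 119°, so it needs about 66° counter-clockwise. I'm moving over the dial.

Call:
play_rows(
  deltas=[
    [0.83, -0.5, 0, 0, 0, -0.55, 0],
    [0.83, -0.5, 0, 0, 0, -0.55, 0],
    [0.83, -0.5, 0, 0, 0, -0.55, 0],
    [0.83, -0.5, 0, 0, 0, -0.55, 0],
    [0.83, -0.5, 0, 0, 0, -0.55, 0],
    [0.83, -0.5, 0, 0, 0, -0.55, 0],
    [0.83, -0.5, 0, 0, 0, -0.55, 0],
    [0.83, -0.5, 0, 0, 0, -0.55, 0],
  ],
  squeeze=40,
)

```text
time_s: 0.77
eef_pos: [459.6, 327.0, 231.0]
ee_rot: [-0.0, 0.408, 0.913, -0.0]
force: [0.1, -0.2, 0.7]
grip_width: 0.499
```

Call:
play_rows(
  deltas=[
    [0.83, -0.5, 0, 0, 0, -0.55, 0],
    [0.83, -0.5, 0, 0, 0, -0.55, 0],
    [0.83, -0.5, 0, 0, 0, -0.55, 0],
    [0.83, -0.5, 0, 0, 0, -0.55, 0],
    [0, 0, 0, 0, 0, 0, 0],
    [0, 0, 0, 0, 0, 0, 0],
  ],
)

```text
time_s: 1.27
eef_pos: [592.0, 247.0, 229.9]
ee_rot: [-0.001, 0.51, 0.86, -0.001]
force: [-0.6, 0.7, -0.4]
grip_width: 0.501
```

```bash
cat > m2.py <<'E'
from h import *
c=snap("wrist");p=cloud(c);save("w1",c)
s=sensors.sense();M=q2R(s["ee_rot"]).as_matrix();print(s["time_s"],s["eef_pos"],"z",M[:,2].round(3),"jaw deg",np.degrees(np.arctan2(M[1,1],M[0,1])),s["joints"])
g=(p[...,2]>110)&(p[...,2]<128)&(np.hypot(p[...,0]-593,p[...,1]-244)<35)
print(g.sum(),p[g].mean(0),cv2.minAreaRect(p[g][:,:2].astype(np.float32)))
E
python3 m2.py
```

```text
1.3167 [591.05756653 248.0488472  230.45927465] z [-0.002 -0.    -1.   ] jaw deg 28.840162006099245 [ 2.14811171e-01  5.78719012e-01  1.10353899e+00  2.21809038e-04
  1.46091964e+00 -2.88568627e-01]
1254 [590.68271264 248.32516021 119.02601536] ((591.2763671875, 246.99618530273438), (13.783862113952637, 41.81120681762695), 29.019100189208984)
```

View pics/w1.png

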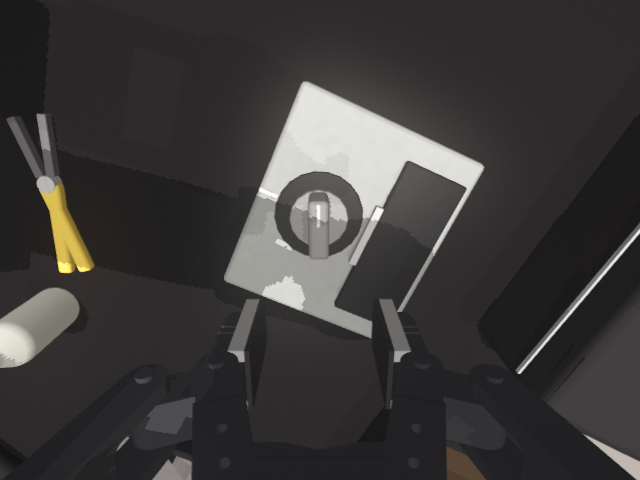

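Wrist view: grip bar at about (318,225), centred and aligned between the jaws, with the white pointer line at its upper end. Now I descend and grip it.

Call:
play_rows(
  deltas=[
    [0, -0.04, -0.85, 0, 0, 0, 0],
    [0, 0, -0.85, 0, 0, 0, 0],
    [0, 0, -0.85, 0, 0, 0, 0],
    [0, 0, -0.8, 0, 0, 0, 0],
    [0, 0, 0, 0, 0, 0, 0],
    [0, 0, 0, 0, 0, 0, -1],
    [0, 0, 0, 0, 0, 0, -1],
    [0, 0, 0, 0, 0, 0, -1],
  ],
)

```text
time_s: 1.98
eef_pos: [591.4, 247.3, 100.4]
ee_rot: [0.001, 0.508, 0.861, 0.001]
force: [-2.5, -0.7, 0.4]
grip_width: 0.152
```

Call:
play_rows(
  deltas=[
    [0, 0, 0, 0, 0, 0, -1],
    [0, 0, 0, 0, 0, 0, -1],
    [0, 0, 0, 0, 0, 0, -1],
  ],
)

```text
time_s: 2.23
eef_pos: [591.5, 247.3, 100.4]
ee_rot: [0.001, 0.508, 0.861, 0.001]
force: [-5.3, -0.9, 5.5]
grip_width: 0.156
```

Call:
play_rows(
  deltas=[
    [0, 0, 0, 0, 0, 0.9, -1],
    [0, 0, 0, 0, 0, 0.9, -1],
    [0, 0, 0, 0, 0, 0.9, -1],
    [0, 0, 0, 0, 0, 0.9, -1],
    [0, 0, 0, 0, 0, 0.9, -1],
    [0, 0, 0, 0, 0, 0.9, -1],
    [0, 0, 0, 0, 0, 0.9, -1],
    [0, 0, 0, 0, 0, 0.9, -1],
  ],
)

```text
time_s: 2.9
eef_pos: [591.4, 247.3, 100.3]
ee_rot: [0.001, 0.153, 0.988, 0.001]
force: [-6.0, -1.1, 7.7]
grip_width: 0.149
```

Call:
play_rows(
  deltas=[
    [0, 0, 0, 0, 0, 0.9, -1],
    [0, 0, 0, 0, 0, 0.9, -1],
    [0, 0, 0, 0, 0, 0.9, -1],
    [0, 0, 0, 0, 0, 0.5, -1],
    [0, 0, 0, 0, 0, 0.5, -1],
    [0, 0, 0, 0, 0, 0, -1],
  ],
)

```text
time_s: 3.4
eef_pos: [591.3, 247.3, 100.3]
ee_rot: [0.001, -0.039, 0.999, 0.0]
force: [-6.3, -1.1, 7.2]
grip_width: 0.151
```

```bash
cat > st.py <<'E'
from h import *
s=sensors.sense();M=q2R(s["ee_rot"]).as_matrix();print(s["time_s"],s["eef_pos"].round(1) if hasattr(s["eef_pos"],"round") else s["eef_pos"],"z",M[:,2].round(3),"jaw deg",np.degrees(np.arctan2(M[1,1],M[0,1])),"F",s["force"],"T",s["wrist_torque"],s["grip_width"],np.round(s["joints"],2))
E
python3 st.py
```

```text
3.4 [591.3 247.3 100.3] z [ 0.002  0.001 -1.   ] jaw deg 94.45052013943415 F [-6.33198483 -1.07949899  7.23595898] T [-0.04469407  1.10580825  0.03488096] 0.1508291946786813 [ 0.21  0.68  1.28  0.    1.18 -1.44]
```

Call:
play_rows(
  deltas=[
    [0, 0, 0, 0, 0, 0.25, -1],
    [0, 0, 0, 0, 0, 0.25, -1],
    [0, 0, 0, 0, 0, 0, -1],
    [0, 0, 0, 0, 0, 0, -1],
  ],
)

```text
time_s: 3.73
eef_pos: [591.3, 247.2, 100.3]
ee_rot: [0.001, -0.062, 0.998, 0.001]
force: [-6.1, -1.3, 7.8]
grip_width: 0.152
```

```bash
python3 st.py
```

```text
3.7333 [591.3 247.2 100.3] z [ 0.002  0.002 -1.   ] jaw deg 97.14513190905289 F [-6.13536991 -1.27192858  7.75171473] T [-0.02377322  1.20278548 -1.20087423] 0.1524865173202416 [ 0.21  0.68  1.28  0.    1.18 -1.48]
```

Wrist torque reached -1.2 N m, so the dial is at its hard stop. I release, rise and move towards the console while tilting the tool.

Call:
play_rows(
  deltas=[
    [0, 0, 0, 0, 0, 0, 0],
    [0, 0, 0, 0, 0, 0, 0],
    [0, 0, 0, 0, 0, 0, 0],
    [0, 0, 0.8, 0, 0, 0, 0],
    [0, 0, 0.8, 0, 0, 0, 0],
    [0, 0, 0.85, 0, 0, 0, 0],
    [0, 0, 0.85, 0, 0, 0, 0],
    [0, 0, 0, 0, 0, 0, 0],
  ],
)

```text
time_s: 4.4
eef_pos: [593.1, 247.3, 237.3]
ee_rot: [0.006, -0.064, 0.998, 0.001]
force: [1.3, -0.8, 1.2]
grip_width: 0.497
```

Call:
play_rows(
  deltas=[
    [-0.16, -0.95, 0, 0, -0.49, -0.07, -1],
    [-0.16, -0.95, 0, 0, -0.49, -0.07, -1],
    [-0.16, -0.95, 0, 0, -0.49, -0.07, -1],
    [-0.16, -0.95, 0, 0, -0.49, -0.07, -1],
    [-0.16, -0.95, 0, 0, -0.49, -0.07, -1],
    [-0.16, -0.95, 0, 0, -0.49, -0.07, -1],
    [-0.16, -0.95, 0, 0, -0.49, -0.07, -1],
    [-0.16, -0.95, 0, 0, -0.49, -0.07, -1],
  ],
)

```text
time_s: 5.07
eef_pos: [539.4, -58.9, 229.9]
ee_rot: [0.205, -0.033, 0.978, -0.014]
force: [1.4, -0.2, 0.5]
grip_width: -0.006
```

Call:
play_rows(
  deltas=[
    [-0.16, -0.95, 0, 0, -0.49, -0.07, -1],
    [-0.16, -0.95, 0, 0, -0.49, -0.07, -1],
    [-0.16, -0.95, 0, 0, -0.49, -0.07, -1],
    [-0.16, -0.95, 0, 0, -0.49, -0.07, -1],
    [0, 0, 0, 0, 0, 0, -1],
    [0, 0, 0, 0, 0, 0, -1],
  ],
)

```text
time_s: 5.57
eef_pos: [513.5, -211.3, 229.2]
ee_rot: [0.302, -0.015, 0.953, -0.02]
force: [-0.7, 0.3, 0.0]
grip_width: 0.005
```

```bash
python3 st.py
cat > m3.py <<'E'
from h import *
import pickle,sys
c=snap("wrist");save(sys.argv[1],c);p=cloud(c);pickle.dump(c,open(sys.argv[1]+".pkl","wb"))
t=snap("top");pt=cloud(t)
g=(pt[...,2]>108)&(pt[...,2]<130)&(np.hypot(pt[...,0]-592,pt[...,1]-245)<35)
print("dial rect",cv2.minAreaRect(pt[g][:,:2].astype(np.float32)))
g=~np.isnan(p[...,0])&(p[...,1]>-345)&(p[...,1]<-78)&(p[...,2]>20)&(p[...,2]<180)&(c["pixels"].min(-1)>120)&(p[...,0]>480)
P=p[g];A=np.c_[P[:,:2],np.ones(len(P))]
for w in (15,8,4,3):
    k,*_=np.linalg.lstsq(A,P[:,2],rcond=None);ok=abs(A@k-P[:,2])<w;A,P=A[ok],P[ok]
print("plane",k,"yaw",np.arctan2(k[1],k[0]),"slope",np.degrees(np.arctan(np.hypot(*k[:2]))),len(P),P.min(0),P.max(0))
yaw=np.arctan2(k[1],k[0]);a=np.radians(35)
ex=np.array([np.cos(yaw),np.sin(yaw),0]);ey=np.array([-ex[1],ex[0],0]);n=-np.sin(a)*ex+np.cos(a)*np.array([0,0,1]);s=np.cos(a)*ex+np.sin(a)*np.array([0,0,1])
O=np.array([600,-211,k@[600,-211,1]])
d=p-O;S,Y,H=d@s,d@ey,d@n
dark=(c["pixels"].max(-1)<75)
for y0 in(66,0,-66):
    g=(H>10)&(H<80)&(abs(Y-y0)<28)&(abs(S)<70)&dark
    if g.sum()<10: print(y0,"few");continue
    print(y0,g.sum(),"Y",np.percentile(Y[g],[3,97]).round(1),"H",np.percentile(H[g],[3,50,99]).round(1))
    for h in range(12,66,6):
        q=g&(abs(H-h)<3)
        if q.sum()>8: print("   h",h,"S",np.percentile(S[q],[3,50,97]).round(1))
print("block face H",np.median(H[(abs(Y-0)<22)&(S>25)&(S<45)]),O)
E
python3 m3.py w2
```

```text
5.5667 [ 513.5 -211.3  229.2] z [ 0.576 -0.028 -0.817] jaw deg 90.97327840183198 F [-0.66711613  0.31197587  0.01706197] T [0.01806971 0.28791511 0.03456713] 0.0054584719722349274 [-0.79  0.13  1.87  0.6   0.76 -2.75]
dial rect ((592.90234375, 243.80123901367188), (42.34789276123047, 13.636585235595703), 3.6305794715881348)
plane [ 6.99959406e-01  3.04156079e-02 -3.08970696e+02] yaw 0.043426069788172754 slope 35.01585156715847 63041 [ 507.64207119 -341.20347116   41.41410238] [684.05401472 -78.00982736 160.53344892]
66 1362 Y [58.4 77.1] H [12.  38.6 50.5]
   h 12 S [-3.5  4.5  8.5]
   h 18 S [-8.  -1.1  3.3]
   h 24 S [-13.4  -5.4  -3.2]
   h 30 S [-17.   -9.5  -7.4]
   h 36 S [-21.6 -13.2 -10.8]
   h 42 S [-29.6 -17.3 -15. ]
   h 48 S [-29.6 -25.2 -19.4]
0 1106 Y [-6.3 11.9] H [11.1 44.5 57. ]
   h 12 S [-7.5 -5.5 -3.8]
   h 18 S [-4.2 -3.8 -3.4]
   h 24 S [-4.1 -3.6 -2.8]
   h 30 S [-3.8 -3.3 -2.7]
   h 36 S [-3.5 -3.1 -2.3]
   h 42 S [-3.3 -2.8 -2. ]
   h 48 S [-3.  -2.5 -2. ]
   h 54 S [-2.5  1.1  6. ]
   h 60 S [-0.8  1.8  4.1]
-66 1906 Y [-71.8 -53.5] H [11.6 31.  49.8]
   h 12 S [-7.5 -4.1  3.2]
   h 18 S [-2.3  2.6  9. ]
   h 24 S [ 4.7  7.  13.8]
   h 30 S [ 8.3 10.9 17.7]
   h 36 S [12.3 15.  21.9]
   h 42 S [16.7 19.1 25.9]
   h 48 S [20.5 23.9 29.7]
block face H 10.020894562302157 [ 600.         -211.          104.58725434]
```

View pics/w2.png

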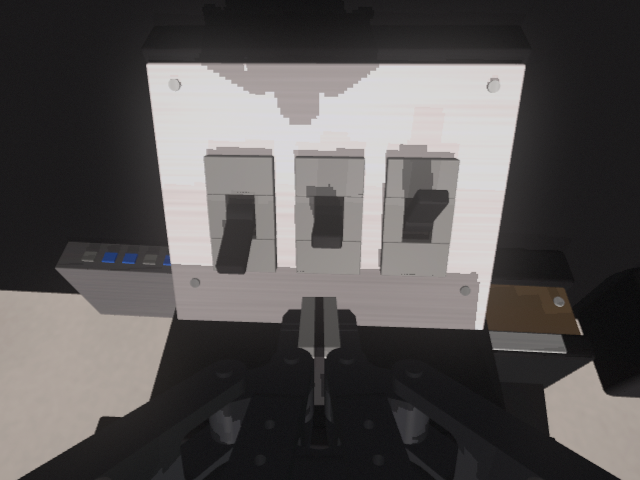

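Wrist view: off lever at (238,235), tripped lever at (328,220), on lever at (428,215). The dial bar now lies along the oven's x. The pivot is at about (597,-208,110). Joint 6 is near its limit, so I turn the tool half round about its own axis first, which also puts the camera on the robot side, away from the hood.

Call:
play_rows(
  deltas=[
    [0, 0, 0, 0.66, -0.03, -0.94, -1],
    [0, 0, 0, 0.66, -0.03, -0.94, -1],
    [0, 0, 0, 0.66, -0.03, -0.94, -1],
    [0, 0, 0, 0.66, -0.03, -0.94, -1],
    [0, 0, 0, 0.66, -0.03, -0.94, -1],
    [0, 0, 0, 0.66, -0.03, -0.94, -1],
    [0, 0, 0, 0.66, -0.03, -0.94, -1],
    [0, 0, 0, 0.66, -0.03, -0.94, -1],
  ],
)

```text
time_s: 6.33
eef_pos: [515.0, -207.3, 229.6]
ee_rot: [0.276, 0.427, 0.852, 0.123]
force: [0.2, 0.3, -0.1]
grip_width: -0.004
```

Call:
play_rows(
  deltas=[
    [0, 0, 0, 0.66, -0.03, -0.94, -1],
    [0, 0, 0, 0.66, -0.03, -0.94, -1],
    [0, 0, 0, 0.66, -0.03, -0.94, -1],
    [0, 0, 0, 0.66, -0.03, -0.94, -1],
    [0, 0, 0, 0.66, -0.03, -0.94, -1],
    [0, 0, 0, 0.66, -0.03, -0.94, -1],
    [0, 0, 0, 0.66, -0.03, -0.94, -1],
    [0, 0, 0, 0.66, -0.03, -0.94, -1],
  ],
)

```text
time_s: 7.0
eef_pos: [515.0, -207.3, 229.6]
ee_rot: [0.187, 0.774, 0.558, 0.236]
force: [-0.3, 0.6, 0.5]
grip_width: -0.001
```

Call:
play_rows(
  deltas=[
    [0, 0, 0, 0.66, -0.03, -0.94, -1],
    [0, 0, 0, 0.66, -0.03, -0.94, -1],
    [0, 0, 0, 0.66, -0.03, -0.94, -1],
    [0, 0, 0, 0.66, -0.03, -0.94, -1],
    [0, 0, 0, 0.66, -0.03, -0.94, -1],
    [0, 0, 0, 0.66, -0.03, -0.94, -1],
    [0, 0, 0, 0.66, -0.03, -0.94, -1],
    [0, 0, 0, 0.66, -0.03, -0.94, -1],
  ],
)

```text
time_s: 7.67
eef_pos: [515.0, -207.3, 229.6]
ee_rot: [0.056, 0.944, 0.136, 0.295]
force: [-0.4, 0.3, -0.4]
grip_width: -0.003
```

Call:
play_rows(
  deltas=[
    [0, 0, 0, 0.66, -0.03, -0.94, -1],
    [0, 0, 0, 0.66, -0.03, -0.94, -1],
    [0, 0, 0, 0, 0, 0, -1],
  ],
)

```text
time_s: 7.92
eef_pos: [515.0, -207.5, 229.6]
ee_rot: [0.02, 0.954, 0.023, 0.3]
force: [-0.9, -0.1, 0.4]
grip_width: -0.001
```

```bash
python3 st.py
cat > rel.py <<'E'
from h import *
import sys
yaw=0.042;a=np.radians(35);ex=np.array([np.cos(yaw),np.sin(yaw),0]);ey=np.array([-ex[1],ex[0],0]);ez=np.array([0,0,1.]);n=-np.sin(a)*ex+np.cos(a)*ez;s=np.cos(a)*ex+np.sin(a)*ez
piv=np.array([597,-208,109.8]);B=np.c_[s,ey,n]
S=sensors.sense();p=np.array(S["eef_pos"]);M=q2R(S["ee_rot"]).as_matrix()
print("TCP (s,y,n) rel pivot",(B.T@(p-piv)).round(1),"force",(B.T@np.array(S["force"])).round(1),"j",np.round(S["joints"],2),S["time_s"])
f=lambda sg:np.c_[np.cross(sg*ey,-n),sg*ey,-n]
D=min((f(1),f(-1)),key=lambda D:R.from_matrix(D@M.T).magnitude())
print("rot needed units",(np.degrees(R.from_matrix(D@M.T).as_rotvec())/6).round(2))
if len(sys.argv)>1: print("shift units",((piv+B@np.array(eval(sys.argv[1]))-p)/40).round(2))
print("units of 10mm s",(s/4).round(3),"n",(n/4).round(3))
E
python3 rel.py "[30,0,65]"
```

```text
7.9167 [ 515.  -207.5  229.6] z [ 0.572 -0.025 -0.82 ] jaw deg -88.17560369325132 F [-0.90784767 -0.07576524  0.40262224] T [-0.01023349  0.20571713 -0.05747326] -0.0007201397236720668 [-0.78  0.13  1.86  0.59  0.76  0.39]
TCP (s,y,n) rel pivot [  1.6   4.  145.1] force [-0.5 -0.   0.9] j [-0.78  0.13  1.86  0.59  0.76  0.39] 7.9167
rot needed units [ 0.5  -0.01  0.1 ]
shift units [ 1.73 -0.03 -1.23]
units of 10mm s [0.205 0.009 0.143] n [-0.143 -0.006  0.205]
```

Call:
play_rows(
  deltas=[
    [0.58, -0.01, -0.41, 0.17, 0, 0.03, -1],
    [0.58, -0.01, -0.41, 0.17, 0, 0.03, -1],
    [0.57, -0.01, -0.41, 0.17, 0, 0.03, -1],
    [0, 0, 0, 0, 0, 0, -1],
    [0.25, 0.01, -0.36, 0, 0, 0, -1],
    [0.25, 0.01, -0.36, 0, 0, 0, -1],
    [0, 0, 0, 0, 0, 0, -1],
    [0, 0, 0, 0, 0, 0, -1],
  ],
)

```text
time_s: 8.58
eef_pos: [603.5, -208.5, 151.4]
ee_rot: [-0.006, 0.954, 0.022, 0.3]
force: [0.6, -0.7, 0.4]
grip_width: -0.004
```

```bash
python3 rel.py "[8,0,27]"
python3 - <<'E'
from h import *
c=snap("wrist");save("w3",c)
E
```

```text
TCP (s,y,n) rel pivot [29.1 -0.8 30.4] force [ 0.7 -0.7 -0. ] j [-0.67  0.41  1.72  0.67  0.64  0.38] 8.5833
rot needed units [ 0.02 -0.02 -0.03]
shift units [-0.38  0.   -0.37]
units of 10mm s [0.205 0.009 0.143] n [-0.143 -0.006  0.205]
```

View pics/w3.png

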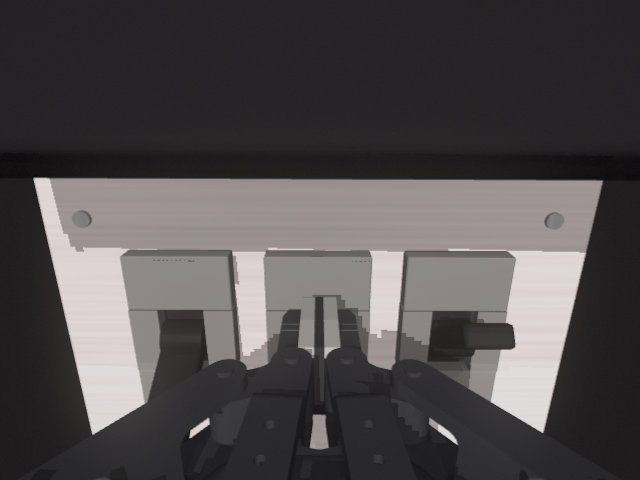

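Here image-up is up-slope: the hood edge is at row 165 and clear, the fingers are at (320,310) behind the middle lever, and the off lever (left) and on lever (right) look untouched. Now I push the lever down the slope.

Call:
play_rows(
  deltas=[
    [-0.13, -0.007, -0.225, 0, 0, 0, -1],
    [-0.205, -0.009, -0.143, 0, 0, 0, -1],
    [-0.205, -0.009, -0.143, 0, 0, 0, -1],
    [-0.1, -0.004, -0.07, 0, 0, 0, -1],
    [0, 0, 0, 0, 0, 0, -1],
    [0, 0, 0, 0, 0, 0, -1],
  ],
)

```text
time_s: 9.13
eef_pos: [578.6, -211.5, 130.8]
ee_rot: [-0.004, 0.953, 0.021, 0.302]
force: [3.2, -0.9, 3.1]
grip_width: 0.005
```

```bash
python3 rel.py "[-5,0,27]"
```

```text
TCP (s,y,n) rel pivot [-3.2 -2.8 27.8] force [ 4.4 -1.1  0.7] j [-0.71  0.4   1.8   0.76  0.6   0.25] 9.1333
rot needed units [0.04 0.03 0.  ]
shift units [-0.03  0.07 -0.04]
units of 10mm s [0.205 0.009 0.143] n [-0.143 -0.006  0.205]
```

Call:
play_rows(
  deltas=[
    [-0.08, 0.02, -0.057, 0, 0, 0, -1],
    [0, 0, 0, 0, 0, 0, -1],
  ],
)

```text
time_s: 9.3
eef_pos: [577.0, -211.5, 130.2]
ee_rot: [-0.003, 0.952, 0.02, 0.304]
force: [11.8, -0.0, 10.3]
grip_width: 0.002
```

Call:
play_rows(
  deltas=[
    [-0.06, 0, -0.043, 0, 0, 0, -1],
    [0, 0, 0, 0, 0, 0, -1],
  ],
)

```text
time_s: 9.47
eef_pos: [576.1, -211.8, 130.3]
ee_rot: [-0.003, 0.952, 0.02, 0.306]
force: [19.1, 2.5, 15.5]
grip_width: -0.005
```

Call:
play_rows(
  deltas=[
    [-0.06, 0, -0.043, 0, 0, 0, -1],
    [0, 0, 0, 0, 0, 0, -1],
  ],
)

```text
time_s: 9.63
eef_pos: [575.1, -212.2, 130.5]
ee_rot: [-0.002, 0.951, 0.02, 0.308]
force: [23.8, 3.2, 22.9]
grip_width: 0.0
```

```bash
python3 rel.py "[-5,0,27]"
```

```text
TCP (s,y,n) rel pivot [-6.2 -3.3 29.6] force [32.7  2.2  5.1] j [-0.72  0.39  1.82  0.79  0.59  0.22] 9.6333
rot needed units [0.08 0.14 0.02]
shift units [ 0.06  0.09 -0.04]
units of 10mm s [0.205 0.009 0.143] n [-0.143 -0.006  0.205]
```

Force is 33 N along the slope, so the lever is at the off stop. I back out, go round to the down-slope side, and check.

Call:
play_rows(
  deltas=[
    [0.25, 0.05, 0.17, 0, 0, 0, -1],
    [-0.32, 0, 0.46, 0, 0, 0, -1],
    [-0.32, 0, 0.46, 0, 0, 0, -1],
    [-0.6, 0, -0.35, 0, 0.1, 0, -1],
    [-0.62, 0, -0.38, 0, 0, 0, -1],
    [-0.3, 0, -0.2, 0, 0, 0, -1],
    [0, 0, 0, 0, 0, 0, -1],
    [0, 0, 0, 0, 0, 0, -1],
  ],
)

```text
time_s: 10.3
eef_pos: [493.4, -208.2, 129.4]
ee_rot: [-0.006, 0.955, 0.02, 0.295]
force: [0.5, -1.1, 0.6]
grip_width: 0.003
```

```bash
python3 rel.py "[-50,0,28]"
cat > lev.py <<'E'
from h import *
import sys
sys.argv=sys.argv[:1]
from rel import B,piv
for nm in ("top","wrist"):
    c=snap(nm);save(f"l_{nm}",c);d=(cloud(c)-piv)@B;S,Y,H=d[...,0],d[...,1],d[...,2]
    dark=c["pixels"].max(-1)<75
    for y0 in(66,0,-66):
        g=(H>8)&(H<58)&(abs(Y-y0)<12)&(abs(S)<45)&dark
        print(nm,y0,g.sum(),[ (h,np.median(S[g&(abs(H-h)<4)]).round(1)) for h in(14,22,30,38,46) if (g&(abs(H-h)<4)).sum()>5])
E
python3 lev.py
```

```text
TCP (s,y,n) rel pivot [-73.5   4.1  75.4] force [ 0.7 -1.1  0.2] j [-0.84  0.26  2.01  0.82  0.63  0.07] 10.3
rot needed units [ 0.01 -0.11  0.01]
shift units [ 1.17 -0.05 -0.63]
units of 10mm s [0.205 0.009 0.143] n [-0.143 -0.006  0.205]
TCP (s,y,n) rel pivot [-73.5   4.1  75.4] force [ 0.7 -1.1  0.2] j [-0.84  0.26  2.01  0.82  0.63  0.07] 10.3
rot needed units [ 0.01 -0.11  0.01]
units of 10mm s [0.205 0.009 0.143] n [-0.143 -0.006  0.205]
top 66 111 [(14, np.float64(-1.1)), (22, np.float64(-7.5)), (30, np.float64(-11.8)), (38, np.float64(-18.3)), (46, np.float64(-20.8))]
top 0 116 [(14, np.float64(-1.0)), (22, np.float64(-7.3)), (30, np.float64(-10.9)), (38, np.float64(-18.0)), (46, np.float64(-21.2))]
top -66 64 [(14, np.float64(6.4)), (22, np.float64(11.4)), (30, np.float64(18.0)), (38, np.float64(27.8)), (46, np.float64(28.2))]
wrist 66 3646 [(14, np.float64(-3.8)), (22, np.float64(-8.9)), (30, np.float64(-14.3)), (38, np.float64(-20.4)), (46, np.float64(-24.1))]
wrist 0 3410 [(14, np.float64(-3.8)), (22, np.float64(-9.3)), (30, np.float64(-14.8)), (38, np.float64(-21.5)), (46, np.float64(-24.9))]
wrist -66 4073 [(14, np.float64(3.7)), (22, np.float64(9.3)), (30, np.float64(14.8)), (38, np.float64(21.7)), (46, np.float64(24.4))]
```

View pics/l_wrist.png

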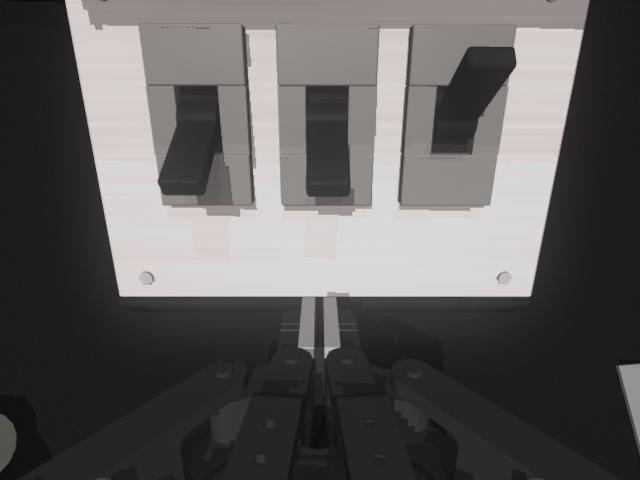

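Middle lever is at (328,145), fully down-slope like the off one at left, and the on lever (490,80) is unchanged. Now I move in below it and push it up the slope.

Call:
play_rows(
  deltas=[
    [0.36, -0.03, -0.23, 0, 0, 0, -1],
    [0.36, -0.02, -0.23, 0, 0, 0, -1],
    [0.35, -0.02, -0.23, 0, 0, 0, -1],
    [0, 0, 0, 0, 0, 0, -1],
    [0.205, 0.009, 0.143, 0, 0, 0, -1],
    [0.205, 0.009, 0.143, 0, 0, 0, -1],
    [0.205, 0.009, 0.143, 0, 0, 0, -1],
    [0, 0, 0, 0, 0, 0, -1],
  ],
)

```text
time_s: 11.07
eef_pos: [561.9, -209.6, 119.9]
ee_rot: [-0.005, 0.955, 0.021, 0.296]
force: [-0.6, -0.1, 0.4]
grip_width: -0.0
```

```bash
python3 rel.py "[0,0,26]"
```

```text
TCP (s,y,n) rel pivot [-23.   -0.1  28.4] force [-0.3 -0.1  0.7] j [-0.73  0.39  1.85  0.78  0.59  0.21] 11.0667
rot needed units [ 0.02 -0.1  -0.01]
shift units [0.51 0.02 0.28]
units of 10mm s [0.205 0.009 0.143] n [-0.143 -0.006  0.205]
```

Call:
play_rows(
  deltas=[
    [0.18, 0.008, 0.11, 0, 0, 0, -1],
    [0.18, 0.008, 0.11, 0, 0, 0, -1],
    [0.15, 0.005, 0.09, 0, 0, 0, -1],
    [0, 0, 0, 0, 0, 0, -1],
  ],
)

```text
time_s: 11.4
eef_pos: [581.5, -208.6, 131.2]
ee_rot: [-0.006, 0.955, 0.021, 0.295]
force: [0.6, -0.4, 0.9]
grip_width: -0.002
```

Call:
play_rows(
  deltas=[
    [0.08, 0, 0.057, 0, 0, 0, -1],
    [0, 0, 0, 0, 0, 0, -1],
  ],
)

```text
time_s: 11.57
eef_pos: [584.1, -208.6, 132.7]
ee_rot: [-0.006, 0.955, 0.02, 0.295]
force: [-2.7, 0.9, -1.5]
grip_width: 0.002
```

```bash
python3 rel.py "[5,0,26]"
```

```text
TCP (s,y,n) rel pivot [ 2.5 -0.  26.2] force [-3.   1.   0.3] j [-0.69  0.41  1.78  0.72  0.61  0.31] 11.5667
rot needed units [ 0.   -0.12 -0.  ]
shift units [0.05 0.   0.03]
units of 10mm s [0.205 0.009 0.143] n [-0.143 -0.006  0.205]
```

Call:
play_rows(
  deltas=[
    [0.08, 0, 0.057, 0, 0, 0, -1],
    [0.08, 0, 0.057, 0, 0, 0, -1],
    [0, 0, 0, 0, 0, 0, -1],
  ],
)

```text
time_s: 11.82
eef_pos: [585.2, -208.2, 132.8]
ee_rot: [-0.008, 0.957, 0.021, 0.289]
force: [-49.8, -5.8, 1.7]
grip_width: 0.003
```

Call:
play_rows(
  deltas=[
    [0.06, 0, 0.043, 0, 0, 0, -1],
    [0, 0, 0, 0, 0, 0, -1],
  ],
)

```text
time_s: 11.98
eef_pos: [585.6, -208.1, 132.8]
ee_rot: [-0.009, 0.958, 0.021, 0.286]
force: [-67.1, -8.4, 2.9]
grip_width: -0.004
```

```bash
python3 rel.py "[5,0,26]"
```

```text
TCP (s,y,n) rel pivot [ 3.8  0.4 25.4] force [-53.6  -5.6  41. ] j [-0.69  0.41  1.76  0.68  0.63  0.35] 11.9833
rot needed units [-0.03 -0.29 -0.03]
shift units [ 0.02 -0.01  0.03]
units of 10mm s [0.205 0.009 0.143] n [-0.143 -0.006  0.205]
```

67 N: hard against a stop at the position expected for fully on. I back off and check.

Call:
play_rows(
  deltas=[
    [-0.2, 0, -0.14, 0, 0.1, 0, -1],
    [-0.4, 0, -0.2, 0, 0.15, 0, -1],
    [-0.7, 0, 0.2, 0, 0, 0, -1],
    [-0.7, 0, 0.2, 0, 0, 0, -1],
    [-0.5, 0, 0.3, 0, 0, 0, -1],
    [0, 0, 0, 0, 0, 0, -1],
    [0, 0, 0, 0, 0, 0, -1],
  ],
)

```text
time_s: 12.57
eef_pos: [493.4, -209.7, 154.8]
ee_rot: [-0.005, 0.959, 0.019, 0.284]
force: [1.1, 0.8, 0.2]
grip_width: -0.002
```

```bash
python3 lev.py
python3 - <<'E'
from h import *
p=cloud(snap("top"));g=(p[...,2]>108)&(p[...,2]<130)&(np.hypot(p[...,0]-592,p[...,1]-245)<35)
print("dial",cv2.minAreaRect(p[g][:,:2].astype(np.float32)))
E
```

```text
TCP (s,y,n) rel pivot [-59.1   2.7  96.3] force [ 1.1  0.7 -0.5] j [-0.83  0.22  1.96  0.71  0.69  0.2 ] 12.5667
rot needed units [ 0.03 -0.34  0.02]
units of 10mm s [0.205 0.009 0.143] n [-0.143 -0.006  0.205]
top 66 113 [(14, np.float64(0.0)), (22, np.float64(-5.3)), (30, np.float64(-10.7)), (38, np.float64(-17.2)), (46, np.float64(-19.1))]
top 0 68 [(14, np.float64(5.0)), (22, np.float64(13.0)), (30, np.float64(19.3)), (38, np.float64(26.3)), (46, np.float64(30.4))]
top -66 66 [(14, np.float64(6.7)), (22, np.float64(11.3)), (30, np.float64(16.6)), (38, np.float64(28.2)), (46, np.float64(27.8))]
wrist 66 2972 [(14, np.float64(-3.6)), (22, np.float64(-8.9)), (30, np.float64(-14.1)), (38, np.float64(-20.1)), (46, np.float64(-23.9))]
wrist 0 2684 [(14, np.float64(3.4)), (22, np.float64(9.2)), (30, np.float64(14.7)), (38, np.float64(23.0)), (46, np.float64(24.8))]
wrist -66 2951 [(14, np.float64(3.8)), (22, np.float64(9.2)), (30, np.float64(14.6)), (38, np.float64(22.3)), (46, np.float64(24.7))]
dial ((593.6710205078125, 243.7772979736328), (42.726627349853516, 13.74296760559082), 5.3923845291137695)
```

View pics/l_wrist.png

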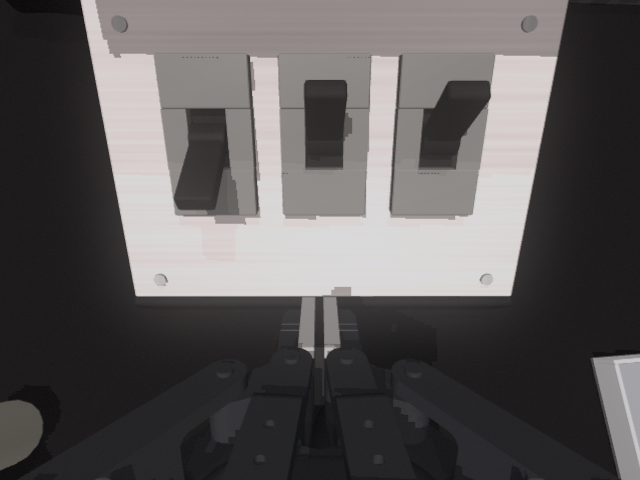

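View pics/l_top.png

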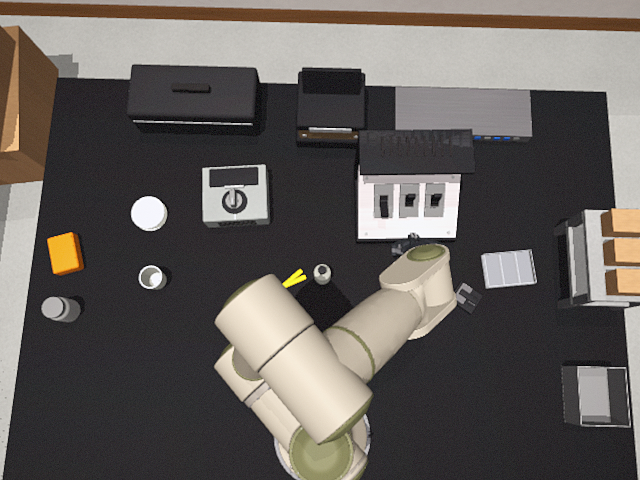

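The middle lever (325,110 in the wrist view) now matches the on lever's profile, the off lever is unchanged, and the dial bar is along the oven's x at 5.4° (oven yaw 4.8°). The bottle, cup and cleaver stand where they were, and the robot is clear of everything.

```bash
python3 -c "
from rig import order
print(order.finish_job())"
```

```text
the job is handed in; nothing more can be done
None
```

The oven dial is off and its breaker is reset. I handed the job in at about 12.7 s of the 64 s; no verdict is reported.

- **Dial:** I turned it counter-clockwise until the wrist torque reached 1.2 N m at its stop. The last check put the bar at 5.4°, against 4.8° for the oven itself, which is within measuring noise.
- **Tripped breaker:** I pushed the middle lever down to its off stop (about 33 N), and the camera showed it lying at the same slope as the off lever. I then pushed it up to its on stop (67 N peak), and it now has the same profile as the lever that is on.
- **Other levers:** both measured unchanged.
- **Other things on the table:** the bottle, cup, tray, cleaver and reel looked unmoved in the last top view. The arm hid the driver and most of the stripper there, so I could not check those two. The closed fingers and tool stayed well above the table throughout.
- **Forces:** the 67 N was the wrist reading, and only the fingertips were on the lever; no check failed.

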